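# Strip a dosing unit: draw the stuck cylinder off its piston

### The arm

A 6-joint arm with a two-finger parallel gripper is mounted at the origin on a cart in front of the work surface, level with it; the furniture and walls round the work are solid. World frame = base frame: x ahead of the robot, y to its left, z up, the work surface at z = 0. Lengths are in m, angles in rad, forces in N, time in s.
With the tool pointing down it reaches from about 0.35 to 0.85 m from the base axis. Payload 8.1 kg.
Tool frame: the origin (TCP) lies on the mounting face of the last link; the fingertips stand 186 mm ahead of it and the grasp point (between the pads) lies 167 mm ahead of it; z points along the fingers, y is the line along which they close (so a half turn about z gives the same grasp; the last joint's range is limited). The gripper opens to 93 mm and grips with 3 to 60 N. Pads are 15 mm wide; open, the fingers measure 128 mm over their backs; the gripper's body (75 mm by 188 mm) begins 65 mm behind the grasp point.
Start: joints at [-1.336, 0.13, 1.488, -0, 1.523, -0.085], TCP at [0.189, -0.57, 0.405] pointing down, gripper open.
Joint ranges: [-2.96, 2.96], [-0.89, 2.26], [0.02, 2.5], [-1.34, 4.48], [0, 2.73], [-2.66, 2.66]. Speed limits (rad/s): [2.39, 2.39, 2.79, 3.14, 3.14, 3.14].

### API

Orientations are given as a rotation vector (axis times angle).
In Python, from plant import * gives the robot as it stands. The module is installed in compiled form; this text tells all that it offers.
- The arm moves only by the tool arm_command, never from a script. Its argument "increments" is a list of rows, each a list of 6 numbers: the shift along the tool's x, y, z in units of 0.2 m (1.0 is 0.2 m), then the turn, a rotation vector about the tool's x, y, z in units of pi rad (1.0 is pi rad). A call has exactly 5 rows; each row is the pose to reach, as a shift and turn from the pose commanded when the call began, along the tool's axes at that moment, turning the shorter way round; what a row does not reach only later rows make up. A row lasts 1/8 s, in which the tool goes at most 62.5 mm and 10.7 degrees, less where a joint would pass 70% of its speed; a pose out of reach is approached as far as the arm can. A call with a number of a shift or a turn outside -1 to 1 is refused whole. A call with a gripper value outside its range is refused whole. "fingers" is the closure, from -1 (fully open) to 1 (shut), set as the call begins (left out, the last holds). The fingers move at their own pace and stop on an object; "force" is the grip in N (left out, the last holds). Time passes only in rows, so rows that repeat a pose let the fingers close, or fill a call up. It gives the time, the measured TCP pose, the force, the opening and the grip force at its end, in the units of the state.
- read_state(): the state, without advancing time (a new reading comes with each control period).
- read_camera(name): name is "scene" or "top" or "wrist"; returns a dict with "image" (480x640x3 uint8, red, green, blue), "fx", "fy", "cx", "cy" (pixels), "T" (4x4, takes a point from camera to world coordinates). Camera axes: x right, y down, z forward; pixel columns grow to the right and rows downward; lengths in m; the calibration is good to about 2 mm. A picture is of the moment at which its call begins. There is no depth.
- close_job(): hands the job in; it is judged then, once.
The state is a dict: "t": time; "q": joint angles; "dq": joint speeds; "joint_torque": joint torques, N m; "tool_pos": TCP position; "orientation": TCP orientation; "force": force on the tool from outside, world axes, zero at the start; "wrist_torque": the same for the moment, N m; "opening": finger opening in m; "gripper_force": force on a finger pad.
Only numpy, scipy, OpenCV 4.12 (cv2) and the standard library are available. Lean on these libraries where they do the work, as an engineer would, in place of code of your own. Each camera call takes 0.05 s, during which the arm holds its last target. There are 200 camera calls.

### The job

The larger of the two dosing units must come apart for cleaning, but its seals are stuck and the piston comes up with the cylinder: slide the unit's foot fully home under the jaws of the slotted block in the drip tray, then draw the cylinder straight up off the piston, which stays home and upright in the block. Set the cylinder down gently, upright with the open end down, flat on a free part of the tray's rubber liner. Leave the smaller unit, jar, bottle, beaker and screw cap where they are.

Things in the scene. Friction and masses are not known exactly. Their poses are not given: they have to be found in the camera images.
- cylinder_mid (a point): Middle of the larger unit's cylinder (outer part): steel tube 50 mm in diameter, 80 mm tall, open below (bore 42 mm, 67 mm deep), closed head with a 6 mm brass hexagon on top. On the axis, 40 mm above its lower edge; z up to the head, x along the outlet stub. About 0.33 kg. At the start it stands over the piston, lower edge 24 mm above the bench. The two units may have changed places.
- stub_tip (a point): Tip of the outlet stub that sticks out of the side of the larger cylinder: 11 mm thick, 20 mm long, its axis 32 mm above cylinder_mid, pointing along cylinder_mid's x; the tip is 45 mm from the cylinder's axis. Grip the tube across its 50 mm diameter at least 45 degrees round from the stub. The unit may be turned any way.
- piston: Piston (inner part) of the larger unit; origin under the centre of its foot, z up. Foot: disc 44 mm across, 6 mm thick; neck 16 mm thick up to 28 mm; white piston 39 mm thick from 28 to 62 mm with two seals. Drawing it out of the cylinder takes about 6 to 10 N, over twice its weight (0.26 kg). Assembled, cylinder_mid is 64 mm above this origin; drawing up by 38 mm frees it. Its turn does not matter.
- strip_seat (a point): Home position on the slot floor of the steel strip-down block, fixed in the tray: a foot that is home has its origin here (within 1 mm) against the back stop. x points into the slot (slide the foot in along +x, level), z up. Slot floor 14 mm above the bench. Channel 49 mm wide, 10 mm high under two jaws 8 mm thick and 21 mm apart. Block: x -54 to +40, y -45 to +45 mm, top 21 mm above the slot floor.
- strip_mouth (a point): Open mouth of the strip-down block, on the slot floor, 36 mm in front of strip_seat (same axes): the jaws begin here, flared to 37 mm apart. The floor goes on 18 mm further forward between flared lead-in walls 10 mm high, 68 mm apart at their front ends. In front of that is the open liner.
- drip_tray: Fixed green drip tray, 305 mm along its x, 379 mm along its y (long way, pointing roughly towards the robot), walls sloping out, up to 50 mm high; origin at the centre of its underside, on the bench. A flat fixed black rubber liner, 224 mm along x by 296 mm along y about the origin, covers its floor, top 8 mm above the bench. The block, beaker and cap stand on it.
- cylinder: The larger unit's cylinder again; this origin is the centre of its open lower edge, 40 mm below cylinder_mid, same axes.
- small_unit: Bystander: the smaller dosing unit, same shape, 38 mm in diameter and 86 mm tall, loose; origin at the centre of its underside, z up; its stub points along x, 36 mm out from the axis. It stays where it is.
- sample_jar: Bystander: glass jar with a brass-coloured lid, 64 mm in diameter, 94 mm tall, loose, near the bench's right edge; origin at the centre of its underside.
- finished_bottle: Bystander: tall full oil bottle, 69 mm in diameter, 269 mm tall, loose, beyond the units; origin at the centre of its underside.
- beaker: Bystander: clear beaker, 70 mm in diameter, 90 mm tall, loose, on the tray's liner at the far left; origin at the centre of its underside.
- jerry_cap: Bystander: ribbed plastic screw cap of a jerrycan, 62 mm in diameter, 22 mm tall, open side up, loose on the near left part of the tray's liner; origin at the centre of its underside.
- boom_tip (a point): Fixed obstacle overhead: free end of the filling machine's boom, a 10 mm rod. From this 28 mm clamp, 365 mm above the bench over the tray's near part, the rod runs to the left (and 50 mm away from the robot over 340 mm), falling to 270 mm; the stand that carries it is 200 mm to the left. The machine, 180 mm high, stands left of that; tall bottles stand on the next table, right of the bench's edge.

How it is judged:
On the way, in this order (a step that is already met when the one before it is completed fails the run):
1. the foot is home under the jaws of the block (within 6 mm), with the cylinder still on the piston (x of piston in the frame of strip_seat between -0.006 and 0.004 m and y of piston in the frame of strip_seat between -0.005 and 0.005 m and z of piston in the frame of strip_seat between -0.003 and 0.007 m and angle between piston's own z axis and vertical below 0.12 rad and z of cylinder_mid in the frame of piston below 0.085 m), for 0.2 s.
2. the cylinder is drawn right off the piston, which stays home in the block (x of piston in the frame of strip_seat between -0.006 and 0.004 m and y of piston in the frame of strip_seat between -0.005 and 0.005 m and z of piston in the frame of strip_seat between -0.003 and 0.007 m and angle between piston's own z axis and vertical below 0.12 rad and z of cylinder_mid in the frame of piston above 0.104 m), for 0.1 s.
At the end, for the whole second after the job is handed in: Piston upright in the block, foot within 6 mm of home along the slot and 5 mm across; cylinder upright (0.08 rad), open end down, flat on the liner inside the tray (middle within 110 and 145 mm of its centre along tray x and y), over 50 mm from the seat; both at rest (x of piston in the frame of strip_seat between -0.006 and 0.004 m and y of piston in the frame of strip_seat between -0.005 and 0.005 m and z of piston in the frame of strip_seat between -0.003 and 0.007 m and angle between piston's own z axis and vertical below 0.12 rad and linear speed of each of piston, cylinder below 0.02 m/s and angle between cylinder_mid's own z axis and vertical below 0.08 rad and height (world z) of cylinder_mid between 0.043 and 0.054 m and x of cylinder_mid in the frame of drip_tray between -0.11 and 0.11 m and y of cylinder_mid in the frame of drip_tray between -0.145 and 0.145 m and horizontal distance between cylinder_mid and strip_seat above 0.05 m); the robot touches nothing.
It fails at once if the smaller dosing unit is pushed more than 25 mm from its place or tipped (distance of small_unit from where it was at the start of the episode above 0.025 m or angle between small_unit's own z axis and vertical above 0.35 rad).
It fails at once if the jar or the bottle is pushed more than 25 mm from its place or tipped (distance of any of sample_jar, finished_bottle from where it was at the start of the episode above 0.025 m or angle between any of sample_jar, finished_bottle's own z axis and vertical above 0.35 rad).
It fails at once if the beaker or the screw cap is pushed more than 25 mm from its place or tipped (distance of any of beaker, jerry_cap from where it was at the start of the episode above 0.025 m or angle between any of beaker, jerry_cap's own z axis and vertical above 0.35 rad).
It fails at once if the cylinder is dropped: it falls faster than 0.5 m/s with nothing holding it (linear speed of cylinder above 0.5 m/s and contact force between the fingers and cylinder below 0.05 N).
It also fails if it takes over 56 s, if anything falls off the work surface, if the arm or the gripper's body presses on something with over 40 N, if the wrist force passes 120 N, or if a joint passes its speed limit or range.

## Working session

There is one attempt and no reset: what is moved stays moved. The work goes in short steps, Python scripts to look and compute and a tool call to move; the robot and the scene stay as the last step left them, time stands still between calls to the robot, and variables do not carry over. Pictures are saved under pics/ and viewed, at most 12 in all, crops included, and the job is handed in when it is done.

Besides the shell and the picture viewer there is one more tool, called after ">>>" by a JSON object that holds its "fn" and its "kwargs". arm_command: Moves the arm, as the interface text tells. Shifts and turns lie within -1 to 1; 1 stands for 0.2 m of shift or pi rad of turn. Its arguments: {"type":"object","properties":{"increments":{"type":"array","items":{"type":"array","items":{"type":"number","minimum":-1,"maximum":1}}},"fingers":{"type":"number"},"force":{"type":"number"}},"required":["increments"]}

```bash
mkdir -p pics; python3 - <<'E'
from plant import *
import cv2,pickle
s=read_state();print(s['t'],s['tool_pos'],s['orientation'],s['opening'])
d={}
for n in("scene","top"):
    c=read_camera(n);d[n]=c;cv2.imwrite(f'pics/{n}0.png',c['image'][:,:,::-1]);print(n,c['fx'],c['cx'],c['cy'],c['T'].round(3).tolist())
pickle.dump(d,open('cams.pkl','wb'))
E
```

```text
0.0 [ 0.18859277 -0.56934461  0.40371605] [-3.09971623e+00 -4.99879742e-01  2.21333846e-04] 0.09292771671416042
scene 534.5176260124516 322.14312349783063 230.61101967191263 [[0.895, 0.311, -0.319, 0.87], [0.446, -0.606, 0.658, -0.74], [0.012, -0.732, -0.682, 0.888], [0.0, 0.0, 0.0, 1.0]]
top 459.52503633076105 317.2585884831541 235.93761033475272 [[0.007, -0.992, 0.129, 0.462], [-1.0, -0.008, -0.008, -0.134], [0.009, -0.129, -0.992, 1.188], [0.0, 0.0, 0.0, 1.0]]
```

View pics/top0.png

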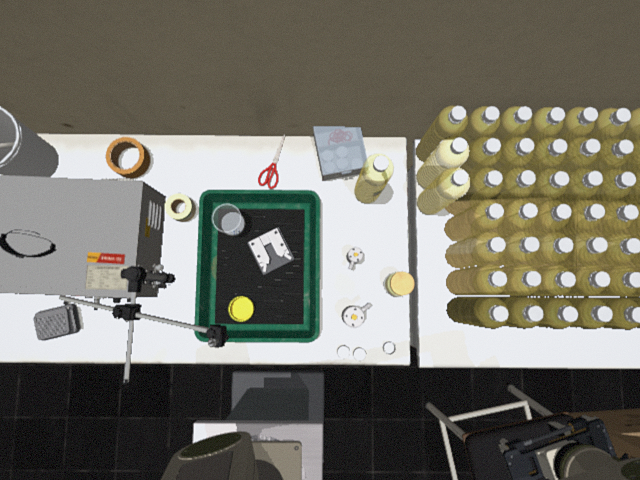

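View pics/scene0.png

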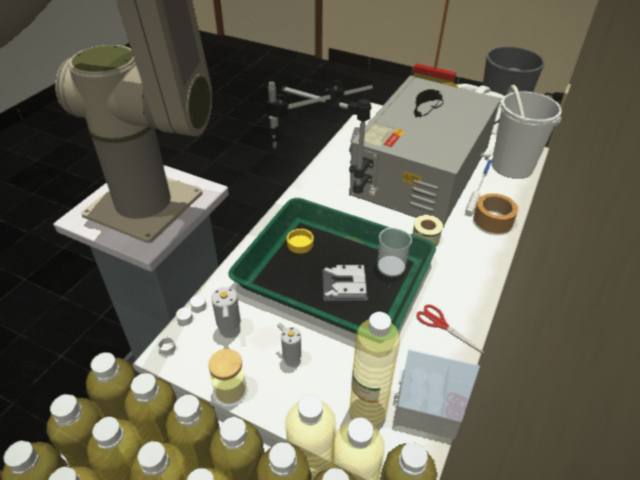

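The top view shows the larger unit near (353,315), the smaller unit near (355,257), the block near (269,250), the cap near (241,308) and the beaker near (228,220). I'll enlarge the block and the units.

```bash
python3 - <<'E'
import cv2,pickle,numpy as np
d=pickle.load(open('cams.pkl','rb'))
t=d['top']['image'][:,:,::-1];s=d['scene']['image'][:,:,::-1]
a=cv2.resize(t[215:290,235:310],(400,400),interpolation=cv2.INTER_CUBIC) # scale 5.333
b=cv2.resize(t[285:335,325:375],(400,400),interpolation=cv2.INTER_CUBIC) # 8
cv2.imwrite('pics/crop1.png',np.hstack([a,b]))
a=cv2.resize(s[255:310,310:380],(400,314),interpolation=cv2.INTER_CUBIC) #5.714
b=cv2.resize(s[280:343,200:280],(400,314),interpolation=cv2.INTER_CUBIC) #5
cv2.imwrite('pics/crop2.png',np.hstack([a,b]))
E
```

```text
(no output)
```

View pics/crop1.png

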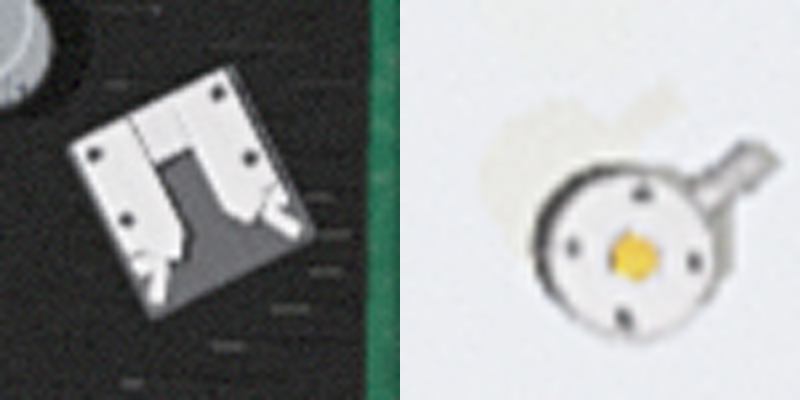

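View pics/crop2.png

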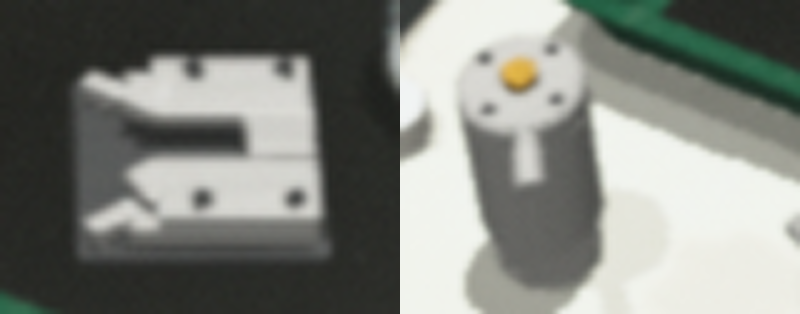

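The first crop shows the block's rear top corners at about (68,148) and (232,68) and its floor front corners at (152,320) and (313,237). The slot opens toward the lower right. The unit's hexagon is at (634,257), with the stub tip at (768,155). The second crop shows the block from the side and the hexagon at (519,72).

```bash
cat > h.py <<'E'
import numpy as np,pickle
from scipy.optimize import least_squares
d=pickle.load(open('cams.pkl','rb'))
def ray(n,u,v):
    c=d[n];r=c['T'][:3,:3]@np.array([(u-c['cx'])/c['fx'],(v-c['cy'])/c['fy'],1]);return c['T'][:3,3],r
def at(n,u,v,z):
    o,r=ray(n,u,v);return o+r*(z-o[2])/r[2]
def proj(n,P):
    c=d[n];p=(np.asarray(P)-c['T'][:3,3])@c['T'][:3,:3];return np.c_[p[:,0]/p[:,2]*c['fx']+c['cx'],p[:,1]/p[:,2]*c['fy']+c['cy']]
E
python3 - <<'E'
from h import *
f=lambda x,y,s,ox,oy:((x+.5)/s-.5+ox,(y+.5)/s-.5+oy)
A=[f(x,y,400/75,235,215) for x,y in[(68,148),(232,68),(152,320),(313,237)]]
L=np.array([[40,45,21],[40,-45,21],[-54,45,0],[-54,-45,0]])/1000
sx,sy=400/70,314/55
S=[((x+.5)/sx-.5+310,(y+.5)/sy-.5+255) for x,y in[(308,56),(323,215),(78,80),(80,243)]]
def P(p):
    c,s=np.cos(p[2]),np.sin(p[2]);return L@np.array([[c,s,0],[-s,c,0],[0,0,1]])+[p[0],p[1],.014]
for nm,F in(('top',lambda p:(proj('top',P(p))-A)),('scene',lambda p:(proj('scene',P(p))-S)),('both',lambda p:np.r_[proj('top',P(p))-A,proj('scene',P(p))-S])):
    r=least_squares(lambda p:F(p).ravel(),[.5,-.05,.4]);print(nm,r.x.round(4),F(r.x).round(1).tolist())
h=f(234,257,8,325,285);tip=f(368,155,8,325,285)
H=at('top',*h,.110);T=at('top',*tip,.098);print('hex',H,'tip',T,np.linalg.norm(T-H),np.arctan2(*(T-H)[1::-1]))
C=at('top',*f(231,250,8,325,285),.104);print('disc',C)
hs=((119.5)/5-.5+200,72.5/(314/63)-.5+280);print('hex scene',at('scene',*hs,.110))
for n,u,v,z in[('top',355,256,.092),('top',400,283,.094),('top',376,163,.269),('top',228,216,.098),('top',240,309,.030),('top',216,335,.365),('top',201,192,.05),('top',319,192,.05),('top',197,338,.05),('top',318,340,.05)]:print(u,v,at(n,u,v,z).round(3))
E
```

```text
top [ 0.5802 -0.0223  0.4668] [[-1.3, -0.6], [0.1, -1.2], [-0.2, 1.0], [1.5, 0.9]]
scene [ 0.5838 -0.0212  0.4465] [[1.7, -2.4], [0.9, 1.0], [-0.8, -0.9], [-1.8, 1.8]]
both [ 0.5823 -0.0216  0.4567] [[-1.5, -1.7], [0.0, -2.0], [-0.7, 0.1], [1.1, 0.3], [0.8, -2.7], [0.4, 0.8], [-1.7, -0.9], [-2.3, 1.9]]
hex [ 0.41427407 -0.22912529  0.11      ] tip [ 0.44354426 -0.26966072  0.098     ] 0.05141852845355782 -0.9453988911794314
disc [ 0.41601132 -0.22878614  0.104     ]
hex scene [ 0.41834454 -0.23079003  0.11      ]
355 256 [ 0.557 -0.234  0.092]
400 283 [ 0.493 -0.34   0.094]
376 163 [ 0.734 -0.262  0.269]
228 216 [0.65  0.071 0.098]
240 309 [0.428 0.047 0.03 ]
216 335 [0.392 0.035 0.365]
201 192 [0.719 0.15  0.05 ]
319 192 [ 0.722 -0.147  0.05 ]
197 338 [0.358 0.146 0.05 ]
318 340 [ 0.355 -0.147  0.05 ]
```

>>> {"fn": "arm_command", "kwargs": {"increments": [[0.16,-0.126,0,0,0,-0.05],[0.32,-0.252,0,0,0,-0.1],[0.48,-0.378,0,0,0,-0.15],[0.64,-0.504,0,0,0,-0.2],[0.8,-0.63,0,0,0,-0.25]], "fingers": -1}}

```text
t: 0.72
tool_pos: [0.3014, -0.3984, 0.4043]
orientation: [-2.669, -1.655, -0.0]
force: [0.7, -0.4, 1.0]
opening: 0.093
gripper_force: 0.0
```

```bash
cat >> h.py <<'E'
from scipy.spatial.transform import Rotation as R
def go(tx,ty,tz,yaw=None):
    """numbers for tool at (tx,ty,tz), pointing down, tool y at yaw"""
    from plant import read_state
    s=read_state();M=R.from_rotvec(s['orientation']);p=np.array(s['tool_pos'])
    y=M.as_matrix()[:,1]
    if yaw is None: yaw=np.arctan2(y[1],y[0])
    Y=np.array([np.cos(yaw),np.sin(yaw),0]);Z=np.array([0,0,-1.]);G=R.from_matrix(np.c_[np.cross(Y,Z),Y,Z])
    print('t',round(s['t'],2),'pos',p.round(4),'yaw',np.arctan2(y[1],y[0]).round(3),'tilt',np.arccos(-M.as_matrix()[2,2]).round(4),'F',np.round(s['force'],1),'op',round(s['opening'],4),'gf',round(s['gripper_force'],1),'q',np.round(s['q'],2))
    print('shift',(M.inv().apply(np.array([tx,ty,tz])-p)/.2).round(4),'turn',((M.inv()*G).as_rotvec()/np.pi).round(4))
E
python3 -c "
from h import *
go(.416,-.229,.40,.25)"
```

```text
t 0.72 pos [ 0.3014 -0.3984  0.4043] yaw -0.461 tilt 0.0007 F [ 0.7 -0.4  1. ] op 0.093 gf 0.0 q [-1.03 -0.14  1.76  0.    1.52 -0.57]
shift [1.0133 0.1368 0.0219] turn [-1.000e-04 -2.000e-04 -2.262e-01]
```

>>> {"fn": "arm_command", "kwargs": {"increments": [[0.25,0.035,0,0,0,-0.05],[0.5,0.07,0,0,0,-0.1],[0.75,0.105,0,0,0,-0.15],[1.0,0.137,0.02,0,0,-0.2],[1.0,0.137,0.02,0,0,-0.226]]}}

```text
t: 1.35
tool_pos: [0.4165, -0.2304, 0.4001]
orientation: [-1.923, -2.483, -0.001]
force: [-0.1, -1.1, -0.4]
opening: 0.0925
gripper_force: 0.0
```

```bash
python3 - <<'E'
from h import *
from plant import *
import cv2
go(.416,-.229,.231,.25)
c=read_camera('wrist');d['w1']=c;pickle.dump(d,open('cams.pkl','wb'));cv2.imwrite('pics/w1.png',c['image'][:,:,::-1])
print(c['T'].round(3).tolist(),proj('w1',[[.416,-.229,.110],[.416,-.229,0]]),proj('w1',[[.582,-.022,.035]]))
E
```

```text
t 1.35 pos [ 0.4165 -0.2304  0.4001] yaw 0.253 tilt 0.0015 F [-0.1 -1.1 -0.4] op 0.0925 gf 0.0 q [-0.61 -0.21  1.83  0.    1.52 -0.87]
shift [ 6.000e-03 -6.000e-04  8.453e-01] turn [-0.     -0.0005  0.0009]
[[0.968, 0.241, 0.069, 0.398], [0.25, -0.93, -0.268, -0.155], [-0.0, 0.276, -0.961, 0.381], [0.0, 0.0, 0.0, 1.0]] [[310.05615383 237.49044327]
 [310.42170577 209.84955779]] [[557.74929275  35.71500504]]
```

View pics/w1.png

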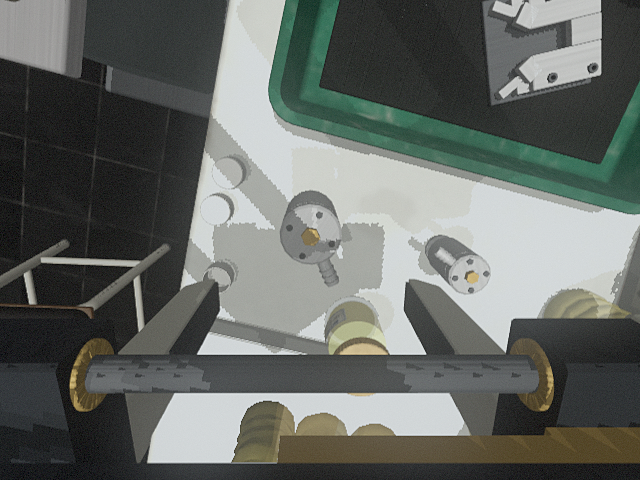

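The wrist view puts the hexagon at (311,236) against a prediction of (310,237), so the unit is at (0.416,-0.229). The stub tip is at (331,283), well clear of the closing line. I'll go down and grip.

>>> {"fn": "arm_command", "kwargs": {"increments": [[0.006,0,0.25,0,0,0],[0.006,0,0.5,0,0,0],[0.006,0,0.7,0,0,0],[0.006,0,0.82,0,0,0],[0.006,0,0.845,0,0,0]]}}

```text
t: 2.02
tool_pos: [0.4138, -0.2318, 0.2296]
orientation: [-1.934, -2.471, 0.0]
force: [-0.1, 0.6, 0.2]
opening: 0.0928
gripper_force: 0.0
```

>>> {"fn": "arm_command", "kwargs": {"increments": [[0,0,0,0,0,0],[0,0,0,0,0,0],[0,0,0,0,0,0],[0,0,0,0,0,0],[0,0,0,0,0,0]], "fingers": 1, "force": 40}}

```text
t: 2.65
tool_pos: [0.4152, -0.2321, 0.2321]
orientation: [1.933, 2.475, 0.001]
force: [0.8, 0.6, 0.8]
opening: 0.0498
gripper_force: 40.0
```

```bash
python3 -c "
from h import *
go(.416,-.229,.331,.25)"
```

```text
t 2.65 pos [ 0.4152 -0.2321  0.2321] yaw 0.244 tilt 0.001 F [0.8 0.6 0.8] op 0.0498 gf 40.0 q [-0.62 -0.05  2.    0.    1.19 -0.86]
shift [ 0.0139  0.0083 -0.4943] turn [ 0.0003  0.0002 -0.0018]
```

>>> {"fn": "arm_command", "kwargs": {"increments": [[0,0,-0.05,0,0,0],[0,0,-0.15,0,0,0],[0,0,-0.25,0,0,0],[0,0,-0.35,0,0,0],[0,0,-0.4,0,0,0]]}}

```text
t: 3.28
tool_pos: [0.4149, -0.2321, 0.3127]
orientation: [1.934, 2.475, -0.0]
force: [0.0, 0.5, -5.7]
opening: 0.0497
gripper_force: 40.0
```

```bash
python3 -c "
from h import *
go(.475,-.075,.311,-1.114)"
```

```text
t 3.27 pos [ 0.4149 -0.2321  0.3127] yaw 0.244 tilt 0.0005 F [ 0.   0.5 -5.7] op 0.0497 gf 40.0 q [-0.62 -0.15  1.94 -0.    1.35 -0.86]
shift [0.6894 0.4817 0.0084] turn [2.000e-04 1.000e-04 4.324e-01]
```

>>> {"fn": "arm_command", "kwargs": {"increments": [[0.1,0.07,0,0,0,0.04],[0.25,0.17,0,0,0,0.09],[0.42,0.29,0,0,0,0.14],[0.58,0.41,0,0,0,0.19],[0.69,0.48,0,0,0,0.24]]}}

```text
t: 3.9
tool_pos: [0.4747, -0.0733, 0.3111]
orientation: [-2.712, -1.584, 0.001]
force: [-0.1, 0.1, -6.7]
opening: 0.05
gripper_force: 40.0
```

>>> {"fn": "arm_command", "kwargs": {"increments": [[0,0,0,0,0,0.05],[0,0,0,0,0,0.1],[0,0,0,0,0,0.15],[0,0,0,0,0,0.19],[0,0,0,0,0,0.19]]}}

```text
t: 4.53
tool_pos: [0.4743, -0.0749, 0.3111]
orientation: [-3.056, -0.724, 0.002]
force: [0.3, 0.2, -5.6]
opening: 0.05
gripper_force: 40.0
```

```bash
python3 - <<'E'
from h import *
from plant import *
import cv2
go(.475,-.075,.311,-1.114)
c=read_camera('wrist');s=read_camera('scene');d['w2']=c;d['s2']=s;pickle.dump(d,open('cams.pkl','wb'))
im=np.hstack([cv2.resize(c['image'],(533,400)),cv2.resize(s['image'][100:400,0:400],(533,400))]);
cv2.imwrite('pics/w2.png',c['image'][:,:,::-1]);cv2.imwrite('pics/s2.png',s['image'][:,:,::-1])
E
```

```text
t 4.53 pos [ 0.4743 -0.0749  0.3111] yaw -1.106 tilt 0.0016 F [ 0.3  0.2 -5.6] op 0.05 gf 40.0 q [-0.26 -0.13  1.92 -0.    1.35  0.84]
shift [0.0028 0.0022 0.0003] turn [-0.0003  0.0004  0.0027]
```

View pics/w2.png

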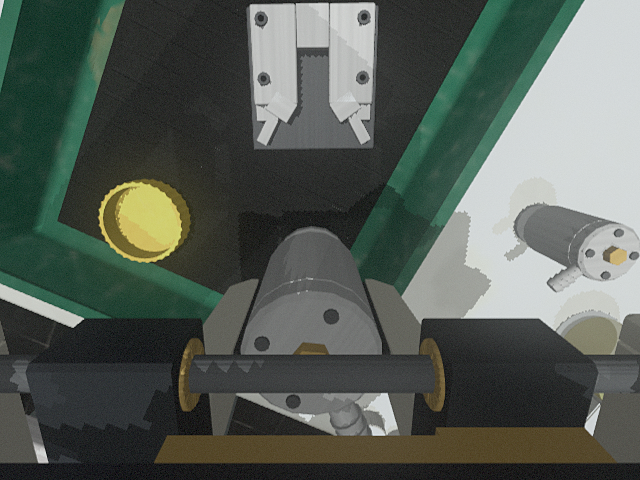

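View pics/s2.png

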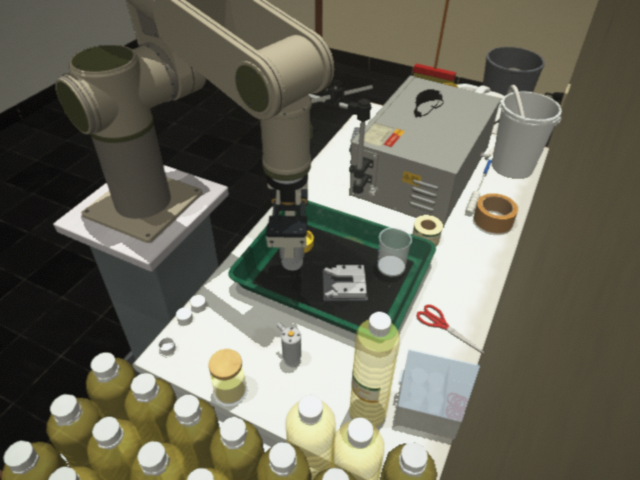

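The wrist view shows the block straight ahead: rear top corners at (249,4) and (378,2), front floor corners at (255,149) and (374,149), and jaw edges at columns 297 and 329. In the scene view the unit hangs upright in front of the block, and the forearm passes well above the boom.

```bash
python3 - <<'E'
from h import *
A=np.array([(249,4),(378,2),(255,149.5),(374,149.5)])
L=np.array([[40,45,21],[40,-45,21],[-54,45,0],[-54,-45,0]])/1000
for (u,v),l in zip(A,L): print(l,at('w2',u,v,.014+l[2]).round(4))
P=[at('w2',u,v,.014+l[2]) for (u,v),l in zip(A,L)]
f,b=(P[2]+P[3])/2,(P[0]+P[1])/2;dr=np.arctan2(*(b-f)[1::-1]);print('widths',np.linalg.norm(P[0]-P[1]),np.linalg.norm(P[2]-P[3]),'len',np.linalg.norm((b-f)[:2]),'yaw',dr)
e=(P[0]-P[1]);print('yaw from back',np.arctan2(-e[0],e[1]),'front',np.arctan2(-(P[2]-P[3])[0],(P[2]-P[3])[1]))
def W(p):
    c,s=np.cos(p[2]),np.sin(p[2]);return L@np.array([[c,s,0],[-s,c,0],[0,0,1]])+[p[0],p[1],.014]
r=least_squares(lambda p:(proj('w2',W(p))-A).ravel(),[.58,-.02,.46]);print(r.x,r.fun.round(1))
# unit: hex centre on head
print(at('w2',313,349,.084+.106).round(4), at('w2',313,349,.084+.110-.004).round(4))
for a,b in[((297,48),(329,48)),((297,15),(329,15))]:
    p,q=at('w2',*a,.035),at('w2',*b,.035);print('slot',np.linalg.norm(p-q),((p+q)/2).round(4))
for a,b in[((261,18),(363,17)),((264,79),(362,77)),((253,140),(374,140))]: print(((at('w2',*a,.035)+at('w2',*b,.035))/2).round(4))
E
```

```text
[0.04  0.045 0.021] [0.5969 0.0303 0.035 ]
[ 0.04  -0.045  0.021] [ 0.6339 -0.041   0.035 ]
[-0.054  0.045  0.   ] [ 0.516  -0.0066  0.014 ]
[-0.054 -0.045  0.   ] [ 0.556  -0.0862  0.014 ]
widths 0.08036181701617445 0.08898482140336948 len 0.08933109801362885 yaw 0.4769799834941253
yaw from back 0.4788836568558949 front 0.465290052387094
[ 0.58118049 -0.02303512  0.47508422] [-7.8 -3.   7.9 -2.6 -0.6  4.9  0.4  3.7]
[ 0.4851 -0.0699  0.19  ] [ 0.4851 -0.0699  0.19  ]
slot 0.020557458649381473 [ 0.5927 -0.0165  0.035 ]
slot 0.02009601045774177 [ 0.6094 -0.0081  0.035 ]
[ 0.6078 -0.0081  0.035 ]
[ 0.5768 -0.0245  0.035 ]
[ 0.5419 -0.0424  0.035 ]
```

```bash
python3 - <<'E'
from h import *
print(proj('w2',[[.4745,-.075,.184]]))
p=[at('w2',u,v,.184) for u,v in((331,316),(293,402))];print(p,(p[0]+p[1])/2,np.linalg.norm(p[0]-p[1]))
l,r=at('w2',241,352,.184),at('w2',382,352,.184);print(l,r,(l+r)/2,np.linalg.norm(l-r))
a=at('w2',262,344,.184);m=(p[0]+p[1])/2;print(np.linalg.norm(a-m),np.linalg.norm(p[0]-m))
q=m-[.4745,-.075,.184];print('in slot axes',q[0]*np.cos(.475)+q[1]*np.sin(.475),-q[0]*np.sin(.475)+q[1]*np.cos(.475))
go(.584-.10*np.cos(.475),-.021-.10*np.sin(.475),.2475,-1.0958)
E
```

```text
[[312.31221657 368.88131721]]
[array([ 0.49546355, -0.0713895 ,  0.184     ]), array([ 0.45910744, -0.07500791,  0.184     ])] [ 0.47728549 -0.07319871  0.184     ] 0.03653572931442664
[ 0.46954859 -0.05019182  0.184     ] [ 0.49118164 -0.09328749  0.184     ] [ 0.48036511 -0.07173966  0.184     ] 0.048220589926651646
0.017956508611925815 0.01826786465721332
in slot axes 0.0033009181949093655 0.00032796283618056836
t 4.62 pos [ 0.4744 -0.0749  0.3113] yaw -1.103 tilt 0.001 F [ 0.2 -0.4 -6.2] op 0.0498 gf 40.0 q [-0.26 -0.13  1.92 -0.    1.35  0.84]
shift [0.1108 0.0104 0.3189] turn [-0.0002  0.0002 -0.0024]
```

>>> {"fn": "arm_command", "kwargs": {"increments": [[0.03,0.003,0.06,0,0,0],[0.06,0.007,0.15,0,0,-0.001],[0.096,0.01,0.23,0,0,-0.002],[0.096,0.01,0.3,0,0,-0.002],[0.096,0.01,0.32,0,0,-0.002]]}}

```text
t: 5.25
tool_pos: [0.492, -0.0679, 0.2458]
orientation: [-3.054, -0.733, 0.004]
force: [-0.2, -0.6, -5.7]
opening: 0.0497
gripper_force: 40.0
```

```bash
python3 - <<'E'
from h import *
go(.584-.003*np.cos(.475),-.021-.003*np.sin(.475),.247,-1.0958)
E
```

```text
t 5.25 pos [ 0.492  -0.0679  0.2458] yaw -1.1 tilt 0.0032 F [-0.2 -0.6 -5.7] op 0.0497 gf 40.0 q [-0.24 -0.01  1.93 -0.    1.22  0.86]
shift [ 5.012e-01 -4.000e-04 -7.300e-03] turn [-0.0006  0.0008 -0.0013]
```

>>> {"fn": "arm_command", "kwargs": {"increments": [[0.04,0,-0.003,0,0,0],[0.08,0,-0.004,0,0,0],[0.12,0,-0.004,0,0,0],[0.16,0,-0.004,0,0,0],[0.2,0,-0.004,0,0,0]]}}

```text
t: 5.88
tool_pos: [0.529, -0.0497, 0.2487]
orientation: [3.055, 0.733, 0.0]
force: [-0.7, 1.1, -6.8]
opening: 0.0499
gripper_force: 40.0
```

```bash
python3 - <<'E'
from h import *
from plant import *
import cv2
go(.584-.003*np.cos(.475),-.021-.003*np.sin(.475),.247,-1.0958)
c=read_camera('wrist')
s=read_camera('scene');s2=s['image'][215:305,275:395]
cv2.imwrite('pics/w3.png',np.hstack([cv2.resize(c['image'][:300,150:480],(400,364)),cv2.resize(s2,(400,364),interpolation=cv2.INTER_CUBIC)])[:,:,::-1])
E
```

```text
t 5.88 pos [ 0.529  -0.0497  0.2487] yaw -1.1 tilt 0.0003 F [-0.7  1.1 -6.8] op 0.0499 gf 40.0 q [-0.19  0.08  1.84 -0.    1.22  0.91]
shift [ 0.2954 -0.0031  0.0085] turn [ 0.0001 -0.0001 -0.0014]
```

View pics/w3.png

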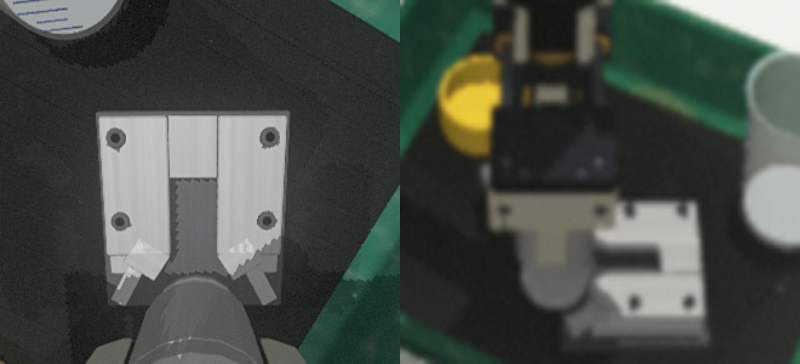

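The crop shows the cylinder (column 193) centred on the slot (column 193), with the foot entering the mouth and no contact force.

>>> {"fn": "arm_command", "kwargs": {"increments": [[0.05,0,0.005,0,0,0],[0.1,0,0.006,0,0,0],[0.15,0,0.006,0,0,0],[0.2,0,0.006,0,0,0],[0.25,0,0.006,0,0,0]]}}

```text
t: 6.6
tool_pos: [0.5736, -0.027, 0.2473]
orientation: [3.055, 0.733, -0.0]
force: [1.2, -0.8, -6.1]
opening: 0.0501
gripper_force: 40.0
```

>>> {"fn": "arm_command", "kwargs": {"increments": [[0.01,0,0,0,0,0],[0.02,0,0,0,0,0],[0.03,0,0,0,0,0],[0.04,0,0,0,0,0],[0.04,0,0,0,0,0]]}}

```text
t: 7.22
tool_pos: [0.5801, -0.0237, 0.2474]
orientation: [3.055, 0.732, 0.0]
force: [-0.2, 0.2, -6.1]
opening: 0.05
gripper_force: 40.0
```

```bash
python3 - <<'E'
from h import *
go(.584-.003*np.cos(.475),-.021-.003*np.sin(.475),.247,-1.0958)
E
```

```text
t 7.22 pos [ 0.5801 -0.0237  0.2474] yaw -1.1 tilt 0.0001 F [-0.2  0.2 -6.1] op 0.05 gf 40.0 q [-0.13  0.21  1.7   0.    1.23  0.97]
shift [ 0.0085 -0.0032  0.0019] turn [ 0.     -0.     -0.0014]
```

>>> {"fn": "arm_command", "kwargs": {"increments": [[0.003,0,0,0,0,0],[0.006,0,0,0,0,0],[0.009,0,0,0,0,0],[0.012,0,0,0,0,0],[0.012,0,0,0,0,0]]}}

```text
t: 7.85
tool_pos: [0.5821, -0.0227, 0.2473]
orientation: [3.055, 0.732, -0.001]
force: [-1.2, -0.7, -4.7]
opening: 0.0497
gripper_force: 40.0
```

>>> {"fn": "arm_command", "kwargs": {"increments": [[0.003,0,0,0,0,0],[0.005,0,0,0,0,0],[0.008,0,0,0,0,0],[0.01,0,0,0,0,0],[0.01,0,0,0,0,0]]}}

```text
t: 8.48
tool_pos: [0.5837, -0.0219, 0.2472]
orientation: [-3.055, -0.732, 0.002]
force: [-4.2, -2.0, -2.7]
opening: 0.0499
gripper_force: 40.0
```

The foot is against the stop: the force along the slot has risen to about 4.6 N. I'll ease the pressure and draw the cylinder up.

>>> {"fn": "arm_command", "kwargs": {"increments": [[-0.004,0,0,0,0,0],[-0.004,0,-0.02,0,0,0],[-0.004,0,-0.05,0,0,0],[-0.004,0,-0.08,0,0,0],[-0.004,0,-0.11,0,0,0]]}}

```text
t: 9.1
tool_pos: [0.5822, -0.0222, 0.2666]
orientation: [-3.054, -0.732, 0.006]
force: [1.9, -3.9, -21.8]
opening: 0.0498
gripper_force: 40.0
```

>>> {"fn": "arm_command", "kwargs": {"increments": [[0,0,-0.04,0,0,0],[0,0,-0.09,0,0,0],[0,0,-0.14,0,0,0],[0,0,-0.19,0,0,0],[0,0,-0.26,0,0,0]]}}

```text
t: 9.72
tool_pos: [0.5835, -0.022, 0.3229]
orientation: [3.055, 0.732, 0.002]
force: [0.8, 0.4, -3.4]
opening: 0.05
gripper_force: 40.0
```

>>> {"fn": "arm_command", "kwargs": {"increments": [[0,0,-0.05,0,0,0],[0,0,-0.1,0,0,0],[0,0,-0.1,0,0,0],[0,0,-0.1,0,0,0],[0,0,-0.1,0,0,0]]}}

```text
t: 10.35
tool_pos: [0.5831, -0.022, 0.3406]
orientation: [-3.055, -0.732, 0.002]
force: [-0.2, 0.6, -2.4]
opening: 0.0499
gripper_force: 40.0
```

```bash
python3 - <<'E'
from h import *
from plant import *
import cv2
go(.46,-.055,.331,-1.1)
c=read_camera('wrist')
s=read_camera('scene');s2=s['image'][175:325,255:455]
cv2.imwrite('pics/w4.png',np.hstack([cv2.resize(c['image'],(400,300)),cv2.resize(s2,(400,300),interpolation=cv2.INTER_CUBIC)])[:,:,::-1])
E
```

```text
t 10.35 pos [ 0.5831 -0.022   0.3406] yaw -1.1 tilt 0.0013 F [-0.2  0.6 -2.4] op 0.0499 gf 40.0 q [-0.13  0.12  1.61  0.    1.41  0.97]
shift [-0.6231 -0.1321  0.0485] turn [-0.0002  0.0003 -0.0001]
```

View pics/w4.png

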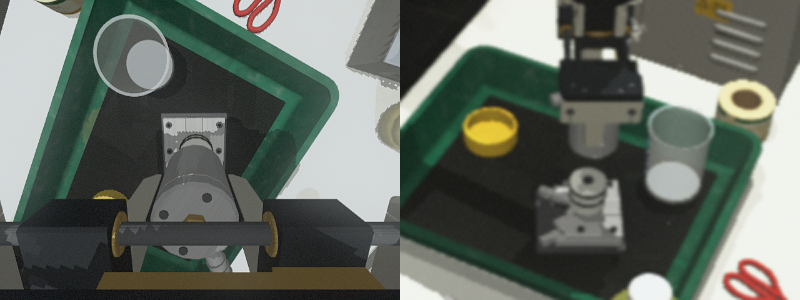

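The scene crop shows the piston standing upright in the block and the cylinder hanging free above it. Next I'll carry the cylinder to the free liner in front of the block.

```bash
python3 - <<'E'
from h import *
go(.475,-.065,.330,-.4)
E
```

```text
t 10.45 pos [ 0.5831 -0.0221  0.3407] yaw -1.1 tilt 0.001 F [-0.2 -0.3 -3.1] op 0.0502 gf 40.0 q [-0.13  0.12  1.61  0.    1.41  0.97]
shift [-0.5791 -0.0537  0.0542] turn [-3.000e-04  2.000e-04 -2.229e-01]
```

>>> {"fn": "arm_command", "kwargs": {"increments": [[-0.1,-0.01,0,0,0,-0.03],[-0.22,-0.02,0,0,0,-0.08],[-0.35,-0.03,0.02,0,0,-0.13],[-0.47,-0.045,0.04,0,0,-0.18],[-0.58,-0.054,0.05,0,0,-0.223]]}}

```text
t: 11.08
tool_pos: [0.4741, -0.0653, 0.3309]
orientation: [-2.614, -1.742, 0.001]
force: [0.1, -0.8, -2.8]
opening: 0.0495
gripper_force: 40.0
```

>>> {"fn": "arm_command", "kwargs": {"increments": [[0,0,0.08,0,0,0],[0,0,0.2,0,0,0],[0,0,0.32,0,0,0],[0,0,0.42,0,0,0],[0,0,0.46,0,0,0]]}}

```text
t: 11.7
tool_pos: [0.4746, -0.0647, 0.2373]
orientation: [-2.618, -1.733, 0.003]
force: [-0.6, 1.1, -2.8]
opening: 0.0496
gripper_force: 40.0
```

```bash
python3 - <<'E'
from h import *
from plant import *
import cv2
go(.475,-.065,.215,-.4)
s=read_camera('scene');s2=s['image'][195:315,225:385]
c=read_camera('wrist')
cv2.imwrite('pics/w5.png',np.hstack([cv2.resize(s2,(400,300),interpolation=cv2.INTER_CUBIC),cv2.resize(c['image'],(400,300))])[:,:,::-1])
E
```

```text
t 11.7 pos [ 0.4746 -0.0647  0.2373] yaw -0.401 tilt 0.0028 F [-0.6  1.1 -2.8] op 0.0496 gf 40.0 q [-0.24 -0.05  1.99  0.    1.2   0.16]
shift [-0.0006  0.003   0.1115] turn [-0.0009  0.0001 -0.0004]
```

View pics/w5.png

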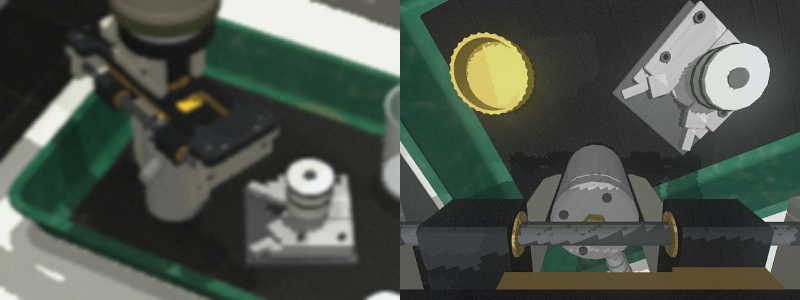

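The cylinder hangs clear over open liner, with the block, piston and cap well away. I'll lower it gradually and watch the force.

>>> {"fn": "arm_command", "kwargs": {"increments": [[0,0,0.02,0,0,0],[0,0,0.04,0,0,0],[0,0,0.06,0,0,0],[0,0,0.075,0,0,0],[0,0,0.085,0,0,0]]}}

```text
t: 12.42
tool_pos: [0.4749, -0.0651, 0.2221]
orientation: [-2.618, -1.736, 0.0]
force: [0.2, 0.3, -2.8]
opening: 0.0495
gripper_force: 40.0
```

>>> {"fn": "arm_command", "kwargs": {"increments": [[0,0,0.005,0,0,0],[0,0,0.01,0,0,0],[0,0,0.015,0,0,0],[0,0,0.015,0,0,0],[0,0,0.015,0,0,0]]}}

```text
t: 13.05
tool_pos: [0.475, -0.0651, 0.2194]
orientation: [2.618, 1.736, 0.0]
force: [-0.7, 0.4, -3.0]
opening: 0.0497
gripper_force: 40.0
```

>>> {"fn": "arm_command", "kwargs": {"increments": [[0,0,0.004,0,0,0],[0,0,0.008,0,0,0],[0,0,0.012,0,0,0],[0,0,0.015,0,0,0],[0,0,0.015,0,0,0]]}}

```text
t: 13.68
tool_pos: [0.475, -0.0651, 0.2163]
orientation: [-2.618, -1.736, 0.0]
force: [0.7, 0.1, -2.4]
opening: 0.0499
gripper_force: 40.0
```

>>> {"fn": "arm_command", "kwargs": {"increments": [[0,0,0.003,0,0,0],[0,0,0.005,0,0,0],[0,0,0.008,0,0,0],[0,0,0.01,0,0,0],[0,0,0.01,0,0,0]]}}

```text
t: 14.3
tool_pos: [0.4752, -0.0651, 0.2161]
orientation: [-2.618, -1.736, 0.0]
force: [-9.3, 1.5, 17.8]
opening: 0.0498
gripper_force: 40.0
```

>>> {"fn": "arm_command", "kwargs": {"increments": [[0,0,-0.006,0,0,0],[0,0,-0.006,0,0,0],[0,0,-0.006,0,0,0],[0,0,-0.006,0,0,0],[0,0,-0.006,0,0,0]]}}

```text
t: 14.92
tool_pos: [0.4752, -0.0651, 0.2161]
orientation: [2.618, 1.736, 0.0]
force: [-3.6, 0.4, 7.1]
opening: 0.0495
gripper_force: 40.0
```

>>> {"fn": "arm_command", "kwargs": {"increments": [[0,0,0,0,0,0],[0,0,0,0,0,0],[0,0,0,0,0,0],[0,0,0,0,0,0],[0,0,0,0,0,0]], "fingers": -0.4}}

```text
t: 15.55
tool_pos: [0.475, -0.0651, 0.2155]
orientation: [-2.618, -1.736, -0.0]
force: [0.3, -0.2, 0.6]
opening: 0.0649
gripper_force: 0.0
```

Released with no force left. Now I'll go straight up and check.

>>> {"fn": "arm_command", "kwargs": {"increments": [[0,0,-0.06,0,0,0],[0,0,-0.15,0,0,0],[0,0,-0.28,0,0,0],[0,0,-0.4,0,0,0],[0,0,-0.5,0,0,0]]}}

```text
t: 16.18
tool_pos: [0.4753, -0.0651, 0.3184]
orientation: [2.616, 1.735, 0.003]
force: [0.4, 0.1, 0.2]
opening: 0.0653
gripper_force: 0.0
```

```bash
python3 - <<'E'
from h import *
from plant import *
import cv2
go(.475,-.065,.315,-.4)
s=read_camera('scene');s2=s['image'][195:315,225:385]
c=read_camera('wrist')
cv2.imwrite('pics/w6.png',np.hstack([cv2.resize(s2,(400,300),interpolation=cv2.INTER_CUBIC),cv2.resize(c['image'],(400,300))])[:,:,::-1])
E
```

```text
t 16.18 pos [ 0.4753 -0.0651  0.3184] yaw -0.4 tilt 0.0027 F [0.4 0.1 0.2] op 0.0653 gf 0.0 q [-0.24 -0.14  1.92 -0.    1.36  0.16]
shift [ 0.     -0.0017  0.0169] turn [ 0.0008 -0.0001  0.0001]
```

View pics/w6.png

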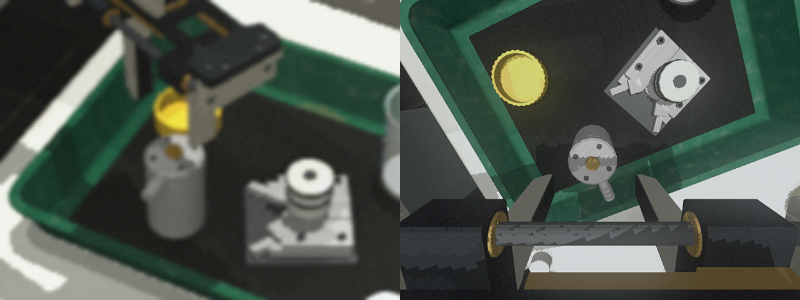

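The cylinder stands upright on the liner, the piston is upright in the block, and the gripper is clear of everything.

```bash
python3 -c "
from plant import *
print(close_job())"
```

```text
the job is handed in; nothing more can be done
None
```

I handed the job in at about 16 s of the 56 s limit, with no verdict returned: the last pictures show the piston upright in the block (I felt the foot meet the back stop) and the cylinder upright, open end down, on free liner, with the gripper clear and no bystander touched.

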